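# Close a split casting mould on its dowels and keep it pressed shut

### The job

Close the split resin mould: first take the long plain dowel pin out of the rack and push it fully home in the empty hole of the lower mould half, which is screwed to the bench; then pick up the loose upper half by its grip bar, lower it over both dowels the way round that its end tab lies over the lower half's tab, and press it down against the springy seal until the two halves meet flush. Finish while still holding it pressed shut (do not let go; the seal would lift it), and leave everything else where it stands.

Things in the scene. Friction and masses are not known exactly. Their poses are not given: they have to be found in the camera images.
- mold_low: Lower mould half: plain aluminium block fixed to the bench, 130 (x) x 70 (y) x 30 high, with a tab 16 long x 30 wide at its +x end. Origin: centre of its underside, z up, x roughly away from the robot. On its top face: a fixed steel dowel at x = +45, the empty pin hole at x = -45, a 50 x 44 black rubber seal in the middle.
- pin_hole (a point): Centre of the mouth of the empty pin hole in the top face of the lower half (30 above the bench): diameter 11.4, chamfered, 27 deep with a closed bottom. A dowel pin that is fully home stands upright with its centre 6 above this point and its upper 39 showing.
- fixed_dowel (a point): Tip of the fixed dowel of the lower half: diameter 16, standing 35 above its top face, tapered at the tip.
- seal (a joint): Travel (m) of the sprung rubber seal: 0 = raised, 6 mm proud of the lower half's top face; 0.006 = pressed level with that face, where the halves meet. The spring pushes up with about 5 N at 0 and 11 N at 0.006; the upper half's own weight (3 N) does not press it down.
- top_grip (a point): Centre of the grip bar of the loose upper mould half: an aluminium plate 130 (x) x 70 (y) x 16 thick, 0.3 kg, with a tab at its +x end. The black bar, 50 (x) x 24 (y) x 34 high, stands on the plate; its centre is 33 above the plate's underside. The half lies flat on the bench, x roughly away from the robot. Closed flush, this point is 63 above the lower half's origin and the x axes agree.
- top_hole_small (a point): Mouth, in the underside of the upper half, of its 13 diameter through hole for the loose dowel pin, 45 from the bar towards -x.
- top_hole_big (a point): Mouth, in the underside of the upper half, of its 19 diameter through hole for the fixed dowel, 45 from the bar towards +x; beyond it is the end tab, 16 long x 30 wide.
- dowel_mid (a point): Centre of the long plain steel dowel pin: diameter 10, length 66, tapered at both ends, no head; z along it. It stands upright in one of the rack's three wells, its upper 39 showing above the rack.
- rack: White plastic pin rack fixed to the bench, 150 long (x) x 44 wide (y) x 30 high, origin at the centre of its underside, with three 27 deep wells (diameter 11.6) in a row at x = -50, 0 and +50. It holds the dowel pin and two other pins, in any order.
- stub_mid (a point): Bystander: centre of a short pin (diameter 10, length 40, 13 showing) standing in the rack.
- thumbpin_mid (a point): Bystander: centre of a pin with a wide flat thumb head (head 20 in diameter, pin length 56, 29 showing) standing in the rack.
- oil: Bystander: small amber bottle, 32 in diameter, 70 high; origin at the centre of its underside.
- petri: Bystander: shallow glass dish, 90 in diameter, 16 high; origin at the centre of its underside.
- slides: Bystander: closed slide box 31 x 83 x 32 high; origin at the centre of its underside.
- jar: Bystander: glass jar with a white cap, 44 in diameter, 50 high; origin at the centre of its underside.

How it is judged (in metres and radians):
On the way:
1. the long plain dowel pin is fully home in the lower half's hole, the upper half not yet over the lower one (horizontal distance between dowel_mid and pin_hole below 0.004 m and z of dowel_mid in the frame of mold_low below 0.0385 m and angle between dowel_mid's own z axis and vertical below 0.12 rad and horizontal distance between top_grip and mold_low above 0.08 m), for 0.2 s.
At the end, for the whole second after the job is handed in: Dowel pin upright in its hole, within 2.5 mm of fully home; upper half over both dowels within 4 mm, gap to the lower half under 1.5 mm, tilt under 0.03 rad, seal pressed in over 4.5 mm; robot still holding it so (over 2 N of contact) (horizontal distance between dowel_mid and pin_hole below 0.004 m and z of dowel_mid in the frame of mold_low below 0.0385 m and angle between dowel_mid's own z axis and vertical below 0.12 rad and x of top_grip in the frame of mold_low between -0.004 and 0.004 m and y of top_grip in the frame of mold_low between -0.004 and 0.004 m and z of top_grip in the frame of mold_low below 0.0645 m and angle between the z axis of top_grip and the z axis of mold_low, either way round below 0.03 rad and angle between the x axis of top_grip and the x axis of mold_low, either way round below 0.1 rad and value of joint seal above 0.0045 m and (contact force between mold_top and the fingers above 2 N or contact force between mold_top and the arm above 2 N)); the arm keeps its last pose, push and grip.
It fails at once if another thing on the bench or in the rack is moved by more than 30 mm (distance of any of stub_mid, thumbpin_mid, oil, petri, slides, jar from where it was at the start of the episode above 0.03 m).
It also fails if it takes over 61 s, if anything falls off the work surface, if the arm or the gripper's body presses on something with over 40 N, if the wrist force passes 120 N, or if a joint passes its speed limit or range.

### The arm

A 7-joint arm with a two-finger parallel gripper is mounted at the origin on the work surface. World frame = base frame: x ahead of the robot, y to its left, z up, the work surface at z = 0. Lengths are in mm, angles in rad, forces in N, time in s.
With the tool pointing down it reaches from about 400 to 850 mm from the base axis. Payload 10.4 kg.
Tool frame: the origin (TCP) lies at the very end of the fingers, on their centre line; the grasp point (between the pads) lies 19 mm behind it; y points along the fingers, x is the direction in which the jaws open and shut, and the axes are right-handed (so a half turn about y gives the same grasp; the last joint's range is limited). The gripper opens to 85 mm and grips with 20 to 120 N. Pads are 22 mm wide; open, the fingers measure 114 mm over their backs; the gripper's body (76 mm by 85 mm) begins 54 mm behind the grasp point. The pads swing forward as they close: fully open they stand 13 mm farther back than shut.
Start: joints at [-1.149, 0.332, -0.065, 1.46, 0.022, 1.35, -0.088], TCP at [268.914, 564.213, 231.338] pointing down, gripper open.
Joint ranges: [-2.6, 2.6], [-0.5, 2.12], [-1.47, 1.34], [0.16, 2.42], [-1.27, 4.41], [0.06, 2.06], [-2.6, 2.6]. Speed limits (rad/s): [2.22, 2.22, 2.79, 2.79, 3.14, 3.14, 3.14].

### API

Orientations are given as a 3x3 rotation matrix whose columns are the frame's x, y, z axes.
In Python, from cell import bot, viewer gives the robot as it stands.
- The arm moves only by the shell command python3 -m inch 'ROWS' [FORCE]. ROWS is JSON, one flat list of numbers, 5 for each row, row after row: the closure, from -1 (fully open) to 1 (shut), then the shift along the tool's x, y, z in m, then the turn about the tool's y in rad. In form: [grip, x, y, z, spin, grip, x, y, z, spin, ...]. A call has exactly 8 rows; each row is the pose to reach, as a shift and turn from the pose commanded when the call began, along the tool's axes at that moment; what a row does not reach only later rows make up. A row lasts 1/8 s, in which the tool goes at most 62.5 mm and 10.7 degrees, less where a joint would pass 70% of its speed; a pose out of reach is approached as far as the arm can. A call with a gripper value outside its range is refused whole. The fingers move at their own pace and stop on an object; FORCE is the grip in N (left out, the last holds). Time passes only in rows, so rows that repeat a pose let the fingers close, or fill a call up. It gives the time, the measured TCP pose, the force and the opening at its end, in the units of the state.
- bot.get_state(): the state, without advancing time (a new reading comes with each control period).
- viewer.get_image(name): name is "side" or "top"; returns the picture (420x560x3 uint8, red, green, blue); there is no depth.
- viewer.camera_model(name): a dict with "K" (3x3 intrinsics, pixels), "camera_from_world" (4x4, takes a point from world to camera coordinates). Camera axes: x right, y up, looking along -z (the intrinsics and any distortion apply to the point x, -y, -z); pixel columns grow to the right and rows downward; lengths in mm; the calibration is good to about 2 mm. A picture is of the moment at which its call begins. camera_model takes no time and is no camera call.
- bot.hand_in(): hands the job in, once; it reports no verdict.
The state is a dict: "time_s": time; "qpos": joint angles; "qd": joint speeds; "tau": joint torques, N m; "tool_pos": TCP position; "eef_rot": TCP orientation; "contact_force": force on the tool from outside, world axes, zero at the start; "wrist_torque": the same for the moment, N m; "gripper_width": opening from 0.0 (shut) to 1.0 (fully open).
Only numpy, scipy, OpenCV 4.12 (cv2) and the standard library are available. Lean on these libraries where they do the work, as an engineer would, in place of code of your own. Each camera call takes 0.05 s, during which the arm holds its last target. There are 200 camera calls.

## Working session

There is one attempt and no reset: what is moved stays moved. The work goes in short steps, Python scripts to look and compute and a shell command to move; the robot and the scene stay as the last step left them, time stands still between calls to the robot, and variables do not carry over. Pictures are saved under pics/ and viewed, about 8 in all and at most 12, crops included, and the job is handed in when it is done.

```bash
ls; mkdir -p pics
python3 - <<'E'
from cell import bot, viewer
import cv2, numpy as np
s=bot.get_state()
for k in ("time_s","tool_pos","eef_rot","contact_force","gripper_width"): print(k,s[k])
for n in("side","top"):
    im=viewer.get_image(n); cv2.imwrite(f"pics/{n}0.png",cv2.cvtColor(im,cv2.COLOR_RGB2BGR))
    m=viewer.camera_model(n); print({k:(np.round(v,3).tolist() if not isinstance(v,(str,)) else v) for k,v in m.items()})
E
```

```text
pics
time_s 0.0
tool_pos [268.73796967 563.86150738 230.51405131]
eef_rot [[ 4.30229323e-01 -5.40184952e-04 -9.02719468e-01]
 [ 9.02718524e-01 -1.30760126e-03  4.30229655e-01]
 [-1.41280070e-03 -9.99998999e-01 -7.49334416e-05]]
contact_force [-0.13359315 -0.43726905 -0.37156976]
gripper_width 1.0004345909768082
{'K': [[514.669, 0.0, 284.875], [0.0, 514.669, 210.842], [0.0, 0.0, 1.0]], 'camera_from_world': [[-0.962, -0.272, 0.002, 555.61], [0.165, -0.576, 0.8, -140.078], [-0.217, 0.77, 0.599, -973.656], [0.0, 0.0, 0.0, 1.0]]}
{'K': [[493.31, 0.0, 276.461], [0.0, 493.31, 209.575], [0.0, 0.0, 1.0]], 'camera_from_world': [[-0.026, -1.0, -0.002, 24.371], [0.995, -0.027, 0.099, -598.096], [-0.099, 0.001, 0.995, -1110.199], [0.0, 0.0, 0.0, 1.0]]}
```

View pics/top0.png

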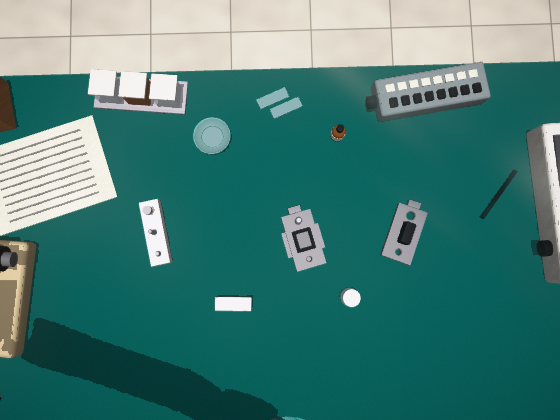

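View pics/side0.png

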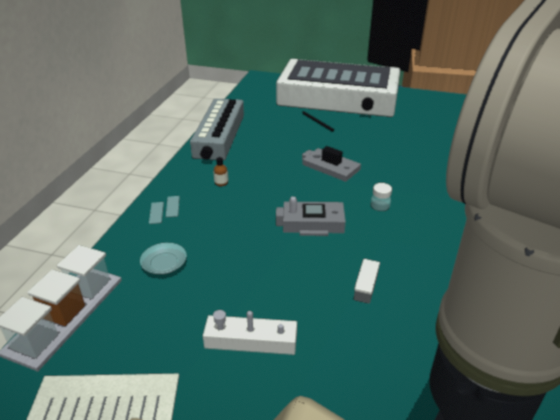

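```bash
cat > h.py <<'E'
import cv2, numpy as np
from cell import bot, viewer
def proj(n,p):
    m=viewer.camera_model(n); p=np.atleast_2d(p).astype(float)
    T=np.array(m["camera_from_world"]); c=p@T[:3,:3].T+T[:3,3]
    c=c*[1,-1,-1]; u=c@np.array(m["K"]).T
    return u[:,:2]/u[:,2:]
def ray(n,uv,z):
    "world point at height z seen at pixel uv"
    m=viewer.camera_model(n);T=np.array(m["camera_from_world"]);R=T[:3,:3]
    d=np.linalg.inv(m["K"])@[uv[0],uv[1],1]; d=R.T@(d*[1,-1,-1]); o=-R.T@T[:3,3]
    return o+d*(z-o[2])/d[2]
def crop(im,x,y,w,h,s):
    return cv2.resize(im[y:y+h,x:x+w],None,fx=s,fy=s,interpolation=cv2.INTER_CUBIC)
def snap(n,k=1):
    return cv2.cvtColor(np.mean([viewer.get_image(n) for _ in range(k)],0).astype(np.uint8),cv2.COLOR_RGB2BGR)
E
python3 - <<'E'
from h import *
t=cv2.imread("pics/top0.png");s=cv2.imread("pics/side0.png")
a=np.hstack([crop(t,x,y,66,84,4) for x,y in((122,190),(270,195),(372,192))])
b=np.hstack([crop(s,x,y,66,60,4) for x,y in((210,300),(282,188),(298,135))])
cv2.imwrite("pics/m1.png",np.vstack([a,b]))
print(viewer.camera_model("top").keys())
E
```

```text
dict_keys(['K', 'camera_from_world'])
```

View pics/m1.png

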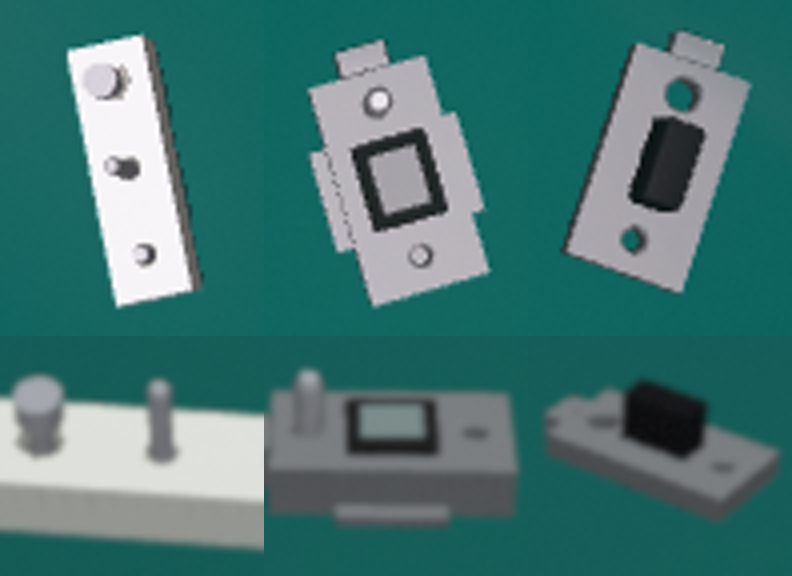

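```bash
cat > fit.py <<'E'
from h import *
from scipy.optimize import least_squares
off={('top',0):(122,190,0,0),('top',1):(270,195,264,0),('top',2):(372,192,528,0),('side',0):(210,300,0,336),('side',1):(282,188,264,336),('side',2):(298,135,528,336)}
def px(c,i,u,v):
    a=off[c,i]; return [a[0]+(u-a[2]+.5)/4-.5, a[1]+(v-a[3]+.5)/4-.5]
W=lambda L,w,z:[(L,w,z),(L,-w,z),(-L,-w,z),(-L,w,z)]
O={'rack':(0,list(zip(W(75,22,30),[(68,52),(142,37),(193,290),(118,305)])),[]),
'low':(1,list(zip(W(65,35,30),[(309,92),(426,57),(490,270),(373,305)]))+[((45,0,65),(378,99)),((-45,0,30),(420,255))],[((-45,0,30),(476,433)),((-65,35,30),(518,472)),((-65,-35,30),(512,396)),((45,0,65),(309,373))]),
'top':(2,list(zip(W(65,35,16),[(637,43),(750,83),(684,292),(564,252)]))+[((45,0,16),(682,95)),((-45,0,16),(634,240))],[((-45,0,16),(724,467)),((45,0,16),(604,421)),((-65,-35,16),(778,455)),((-65,35,16),(716,508))])}
for n,(i,T,S) in O.items():
    for cams in (('top',),('top','side')):
        P=[('top',)+p for p in T]+([('side',)+p for p in S] if 'side' in cams else [])
        def f(q):
            c,s=np.cos(q[2]),np.sin(q[2]);r=[]
            for cam,p,uv in P:
                w=[q[0]+c*p[0]-s*p[1],q[1]+s*p[0]+c*p[1],p[2]]
                r+=list(proj(cam,w)[0]-px(cam,i,*uv))
            return np.array(r)
        x0=ray('top',px('top',i,*np.mean([u for _,u in T],0)),20)
        s=least_squares(f,[x0[0],x0[1],0.]); q=s.x
        print(n,cams,np.round(q,3),'res px',np.round(s.fun.reshape(-1,2),1).tolist())
        for h in (-50,-45,0,45): print('  ',h,np.round([q[0]+h*np.cos(q[2]),q[1]+h*np.sin(q[2])],1),end='')
        print()
print('dowel top', ray('top',px('top',0,110,165),69), 'side',ray('side',px('side',0,158,384),69))
E
python3 fit.py
```

```text
rack ('top',) [5.53783e+02 2.91204e+02 1.93000e-01] res px [[-0.1, -0.0], [0.1, -0.4], [0.0, -0.1], [-0.1, 0.4]]
   -50 [504.7 281.6]   -45 [509.6 282.6]   0 [553.8 291.2]   45 [598.  299.8]
rack ('top', 'side') [5.53783e+02 2.91204e+02 1.93000e-01] res px [[-0.1, -0.0], [0.1, -0.4], [0.0, -0.1], [-0.1, 0.4]]
   -50 [504.7 281.6]   -45 [509.6 282.6]   0 [553.8 291.2]   45 [598.  299.8]
low ('top',) [ 5.27583e+02 -5.13310e+01  2.60000e-01] res px [[-0.2, -0.8], [-0.4, -0.6], [0.1, 0.5], [-0.0, 0.4], [0.2, 0.3], [0.4, 0.1]]
   -50 [479.3 -64.2]   -45 [484.1 -62.9]   0 [527.6 -51.3]   45 [571.1 -39.7]
low ('top', 'side') [ 5.27255e+02 -5.09460e+01  2.51000e-01] res px [[-0.1, -0.8], [-0.3, -0.4], [-0.3, 0.8], [-0.5, 0.5], [0.2, 0.4], [0.0, 0.3], [0.0, -0.8], [-0.0, -0.4], [-0.7, -0.9], [0.2, 0.3]]
   -50 [478.8 -63.3]   -45 [483.7 -62.1]   0 [527.3 -50.9]   45 [570.8 -39.8]
top ('top',) [ 5.36342e+02 -2.87285e+02 -3.68000e-01] res px [[-0.2, -0.2], [0.1, -0.2], [-0.7, 0.3], [0.5, 0.1], [0.2, -0.2], [0.1, 0.0]]
   -50 [ 489.7 -269.3]   -45 [ 494.4 -271.1]   0 [ 536.3 -287.3]   45 [ 578.3 -303.5]
top ('top', 'side') [ 5.36618e+02 -2.86378e+02 -3.80000e-01] res px [[-0.2, -0.3], [-0.1, -0.0], [-1.5, 0.3], [-0.1, -0.3], [-0.0, -0.2], [-0.5, -0.1], [-0.2, -0.7], [0.0, -0.6], [0.5, -0.9], [1.1, -2.2]]
   -50 [ 490.2 -267.8]   -45 [ 494.8 -269.7]   0 [ 536.6 -286.4]   45 [ 578.4 -303.1]
dowel top [554.60605726 292.66804175  69.        ] side [554.50307215 292.49088001  69.        ]
```

```bash
cat >> h.py <<'E'
def go(x,y,z,yaw):
    "shift (m, tool axes) and spin from the measured pose to TCP x,y,z with jaw axis at yaw (mod pi)"
    s=bot.get_state();R=np.array(s["eef_rot"]);p=np.array(s["tool_pos"])
    a=np.arctan2(R[1,0],R[0,0]); d=(yaw-a+np.pi/2)%np.pi-np.pi/2
    print('t',round(s["time_s"],2),'tcp',p.round(1),'jaw',round(a,3),'tilt',R[2,[0,2]].round(4),'F',np.round(s["contact_force"],1),'w',round(s["gripper_width"],3),'q7',round(s["qpos"][6],2))
    print('shift m',(R.T@(np.array([x,y,z])-p)/1000).round(4),'spin',round(-d,3))
E
python3 -c "
from h import *
go(554.4,292.2,120,.193+np.pi/2)"
```

```text
t 0.1 tcp [268.8 563.9 230.6] jaw 1.126 tilt [-0.0012 -0.    ] F [ 0.3 -0.7 -0.1] w 1.001 q7 -0.09
shift m [-0.1222  0.1108 -0.3747] spin -0.638
```

```bash
python3 -m inch '[-1,-0.018,0.015,-0.055,-0.1, -1,-0.035,0.03,-0.11,-0.2, -1,-0.053,0.045,-0.165,-0.3, -1,-0.07,0.06,-0.22,-0.4, -1,-0.088,0.075,-0.275,-0.5, -1,-0.105,0.095,-0.33,-0.6, -1,-0.122,0.11,-0.3747,-0.638, -1,-0.1222,0.1108,-0.3747,-0.638]'; python3 -c "
from h import *
go(554.4,292.2,36,.193+np.pi/2)"
```

```text
time_s: 1.1
tool_pos: [556.7, 287.3, 118.6]
eef_rot: [[-0.185, -0.001, -0.983], [0.983, -0.004, -0.185], [-0.003, -1.0, 0.002]]
contact_force: [0.1, 0.0, 0.3]
gripper_width: 0.999
t 1.1 tcp [556.7 287.3 118.6] jaw 1.757 tilt [-0.0033  0.002 ] F [0.1 0.  0.3] w 0.999 q7 1.22
shift m [0.0055 0.0826 0.0012] spin -0.007
```

```bash
python3 -m inch '[-1,0,0,0,0, -1,0,0,0,0, -1,0,0.01,0,0, -1,0,0.02,0,0, -1,0,0.03,0,0, -1,0,0.03,0,0, -1,0,0.03,0,0, -1,0,0.03,0,0]'; python3 -c "
from h import *
go(554.4,292.2,36,.193+np.pi/2)
s=snap('side');t=snap('top')
cv2.imwrite('pics/m2.png',np.hstack([crop(t,100,170,100,120,4),crop(s,185,270,100,120,4)]))"
```

```text
time_s: 2.1
tool_pos: [554.9, 292.8, 91.0]
eef_rot: [[-0.192, 0.001, -0.981], [0.981, 0.0, -0.192], [0.0, -1.0, -0.001]]
contact_force: [-0.0, -0.4, -0.4]
gripper_width: 1.001
t 2.1 tcp [554.9 292.8  91. ] jaw 1.764 tilt [ 0.0003 -0.0008] F [-0.  -0.4 -0.4] w 1.001 q7 1.22
shift m [-0.0005  0.055   0.0006] spin 0.0
```

View pics/m2.png

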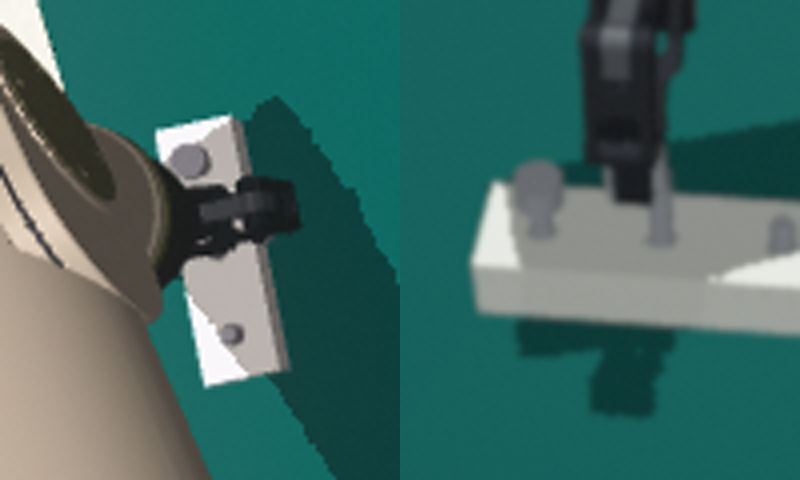

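```bash
python3 -c "
from h import *
p=np.array([554.9,292.8,104])
for r in (43,50): print(proj('side',p+r*np.array([-.192,.981,0])))
print(proj('side',[[554.4,292.2,30],[554.4,292.2,69]]),proj('top',[554.4,292.2,69]))"
```

```text
[[243.92911539 317.37521952]]
[[243.24281702 320.95868831]]
[[250.17491952 327.62512805]
 [249.24470021 311.50671821]] [[149.33563036 230.96203496]]
```

```bash
python3 -m inch '[-1,0,0.025,0,0, -1,0,0.045,0,0, -1,0,0.055,0,0, -1,0,0.055,0,0, 1,0,0.055,0,0, 1,0,0.055,0,0, 1,0,0.055,0,0, 1,0,0.055,0,0]' 40; python3 -m inch '[1,0,0,0,0, 1,0,0,0,0, 1,0,0,0,0, 1,0,-0.03,0,0, 1,0,-0.06,0,0, 1,0,-0.09,0,0, 1,0,-0.09,0,0, 1,0,-0.09,0,0]'; python3 -c "
from h import *
go(484,-62.5,90,.255+np.pi/2)
t=bot.get_state()['tool_pos']; p=np.array([554.4,292.2,69+np.nan_to_num(t[2]-36)])
s=snap('side'); u=proj('side',p)[0]; print(u)
cv2.imwrite('pics/m3.png',crop(s,int(u[0])-50,int(u[1])-40,100,90,5))"
```

```text
time_s: 3.2
tool_pos: [554.7, 292.7, 35.8]
eef_rot: [[-0.192, 0.0, -0.981], [0.981, 0.0, -0.192], [0.0, -1.0, -0.0]]
contact_force: [-0.2, -0.7, 0.6]
gripper_width: 0.146
time_s: 4.2
tool_pos: [554.1, 292.5, 124.6]
eef_rot: [[-0.192, -0.001, -0.981], [0.981, -0.0, -0.192], [-0.0, -1.0, 0.001]]
contact_force: [0.7, 0.5, -1.0]
gripper_width: 0.097
t 4.2 tcp [554.1 292.5 124.6] jaw 1.764 tilt [-0.0003  0.0011] F [ 0.7  0.5 -1. ] w 0.097 q7 1.22
shift m [-0.3349  0.0349  0.1369] spin -0.062
[246.92197791 271.25966061]
```

View pics/m3.png

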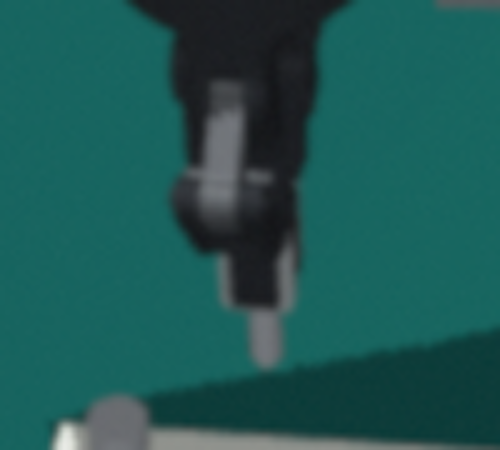

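```bash
python3 -m inch '[1,-0.045,0,0.018,0, 1,-0.095,0,0.039,-0.02, 1,-0.145,0,0.059,-0.04, 1,-0.195,0,0.08,-0.05, 1,-0.245,0,0.1,-0.062, 1,-0.295,0,0.121,-0.062, 1,-0.335,0,0.137,-0.062, 1,-0.335,0,0.137,-0.062]'; python3 -m inch '[1,0,0,0,0, 1,0,0,0,0, 1,0,0.01,0,0, 1,0,0.02,0,0, 1,0,0.03,0,0, 1,0,0.03,0,0, 1,0,0.03,0,0, 1,0,0.03,0,0]'; python3 -c "
from h import *
go(484,-62.5,36,.255+np.pi/2)
s=snap('side');t=snap('top')
print(proj('side',[[484,-62.5,30],[484,-62.5,61]]),proj('top',[484,-62.5,30]))
cv2.imwrite('pics/m4.png',np.hstack([crop(t,260,190,80,100,5),crop(s,280,150,80,100,5)]))"
```

```text
time_s: 5.25
tool_pos: [483.1, -65.9, 124.6]
eef_rot: [[-0.247, -0.002, -0.969], [0.969, -0.001, -0.247], [-0.0, -1.0, 0.002]]
contact_force: [-0.2, 1.1, 0.2]
gripper_width: 0.106
time_s: 6.25
tool_pos: [484.7, -62.4, 95.8]
eef_rot: [[-0.252, 0.001, -0.968], [0.968, 0.0, -0.252], [-0.0, -1.0, -0.001]]
contact_force: [-0.1, 0.2, -0.6]
gripper_width: 0.103
t 6.25 tcp [484.7 -62.4  95.8] jaw 1.826 tilt [-0.0001 -0.0007] F [-0.1  0.2 -0.6] w 0.103 q7 1.9
shift m [0.0001 0.0598 0.0008] spin 0.0
[[334.54364475 210.95280008]
 [335.42053173 199.24076127]] [[308.80898663 258.54899393]]
```

View pics/m4.png

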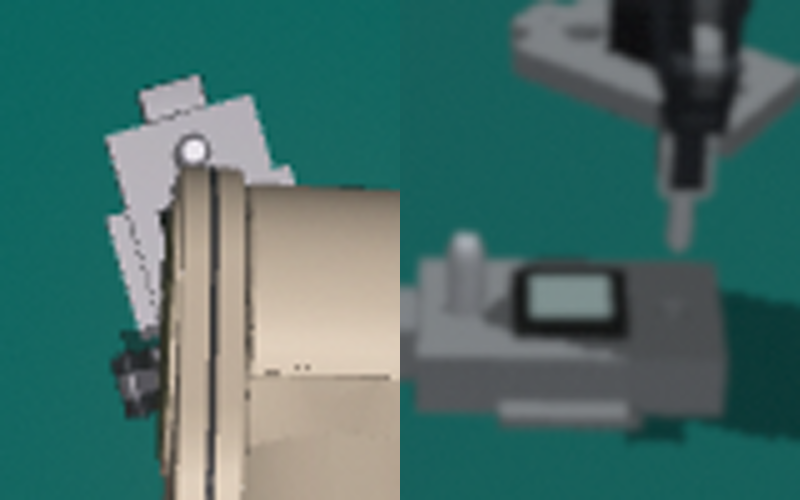

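```bash
python3 -m inch '[1,0,0.01,0,0, 1,0,0.02,0,0, 1,0,0.028,0,0, 1,0,0.031,0,0, 1,0,0.034,0,0, 1,0,0.037,0,0, 1,0,0.04,0,0, 1,0,0.04,0,0]'; python3 -c "
from h import *
go(484,-62.5,36,.255+np.pi/2);print(bot.get_state()['wrist_torque'])"
```

```text
time_s: 7.35
tool_pos: [484.3, -62.4, 55.3]
eef_rot: [[-0.252, -0.0, -0.968], [0.968, 0.0, -0.252], [0.0, -1.0, 0.0]]
contact_force: [0.1, 0.2, -0.3]
gripper_width: 0.107
t 7.35 tcp [484.3 -62.4  55.3] jaw 1.826 tilt [0.0001 0.0003] F [ 0.1  0.2 -0.3] w 0.107 q7 1.91
shift m [-0.      0.0193  0.0003] spin 0.0
[-0.01292837  0.02463332 -0.00801633]
```

No force 8 mm below the mouth: it went in freely. Push to the bottom, a bit past to ensure fully home.

```bash
python3 -m inch '[1,0,0.004,0,0, 1,0,0.008,0,0, 1,0,0.012,0,0, 1,0,0.016,0,0, 1,0,0.019,0,0, 1,0,0.02,0,0, 1,0,0.0205,0,0, 1,0,0.0205,0,0]'
```

```text
time_s: 8.35
tool_pos: [484.7, -62.3, 35.6]
eef_rot: [[-0.252, 0.0, -0.968], [0.968, 0.0, -0.252], [0.0, -1.0, -0.0]]
contact_force: [-3.5, 0.7, 7.3]
gripper_width: 0.104
```

```bash
python3 -m inch '[1,0,0.0007,0,0, 1,0,0.0015,0,0, 1,0,0.0015,0,0, -0.6,0,0.0015,0,0, -0.6,0,0,0,0, -1,0,0,0,0, -1,0,0,0,0, -1,0,0,0,0]'; python3 -m inch '[-1,0,-0.02,0,0, -1,0,-0.04,0,0, -1,0,-0.06,0,0, -1,0,-0.09,0,0, -1,0,-0.12,0,0, -1,0,-0.14,0,0, -1,0,-0.14,0,0, -1,0,-0.14,0,0]'; python3 -c "
from h import *
go(536.5,-287,100,-.372+np.pi/2)
s=snap('side');t=snap('top')
cv2.imwrite('pics/m5.png',np.hstack([crop(s,270,170,80,60,5),crop(s,290,120,80,60,5)]))"
```

```text
time_s: 9.35
tool_pos: [484.4, -62.4, 34.9]
eef_rot: [[-0.252, -0.0, -0.968], [0.968, 0.0, -0.252], [0.0, -1.0, 0.0]]
contact_force: [0.4, 0.1, -0.2]
gripper_width: 0.998
time_s: 10.35
tool_pos: [484.0, -62.4, 174.0]
eef_rot: [[-0.252, -0.001, -0.968], [0.968, 0.0, -0.252], [0.0, -1.0, 0.001]]
contact_force: [-0.1, 0.0, -0.1]
gripper_width: 0.998
t 10.35 tcp [484.  -62.4 174. ] jaw 1.826 tilt [0.0004 0.0011] F [-0.1  0.  -0.1] w 0.998 q7 1.88
shift m [-0.2307  0.074   0.0058] spin 0.627
```

View pics/m5.png

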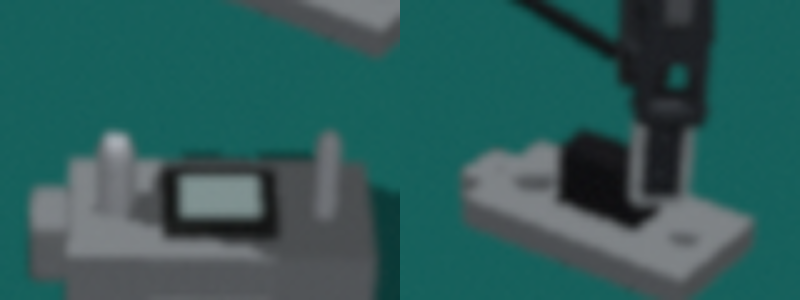

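```bash
python3 -m inch '[-1,-0.033,0.0,0.0,0.09, -1,-0.066,0.0,0,0.18, -1,-0.1,0.0,0.003,0.27, -1,-0.133,0.01,0.004,0.36, -1,-0.166,0.03,0.005,0.45, -1,-0.2,0.05,0.006,0.54, -1,-0.23,0.074,0.006,0.627, -1,-0.2307,0.074,0.0058,0.627]'; python3 -m inch '[-1,0,0,0,0, -1,0,0,0,0, -1,0,0,0,0, -1,0,0,0,0, -1,0,0,0,0, -1,0,0,0,0, -1,0,0,0,0, -1,0,0,0,0]'; python3 -c "
from h import *
go(536.5,-287,21,-.372+np.pi/2)
print(proj('side',[[484.4,-62.4,69],[484.4,-62.4,30]]))
s=snap('side');t=snap('top')
cv2.imwrite('pics/m6.png',np.hstack([crop(t,365,180,80,100,5),crop(s,285,100,80,100,5)]))"
```

```text
time_s: 11.45
tool_pos: [535.0, -291.1, 98.6]
eef_rot: [[0.37, -0.004, -0.929], [0.929, -0.001, 0.37], [-0.003, -1.0, 0.004]]
contact_force: [-0.3, -0.1, -0.4]
gripper_width: 1.002
time_s: 12.45
tool_pos: [537.0, -287.1, 100.9]
eef_rot: [[0.363, -0.0, -0.932], [0.932, 0.0, 0.363], [0.0, -1.0, 0.0]]
contact_force: [-0.2, 0.6, 0.0]
gripper_width: 0.999
t 12.45 tcp [ 537.  -287.1  100.9] jaw 1.199 tilt [0.     0.0001] F [-0.2  0.6  0. ] w 0.999 q7 1.76
shift m [-0.0001  0.0799  0.0005] spin 0.0
[[335.45583607 196.14938485]
 [334.35192098 210.94893434]]
```

View pics/m6.png

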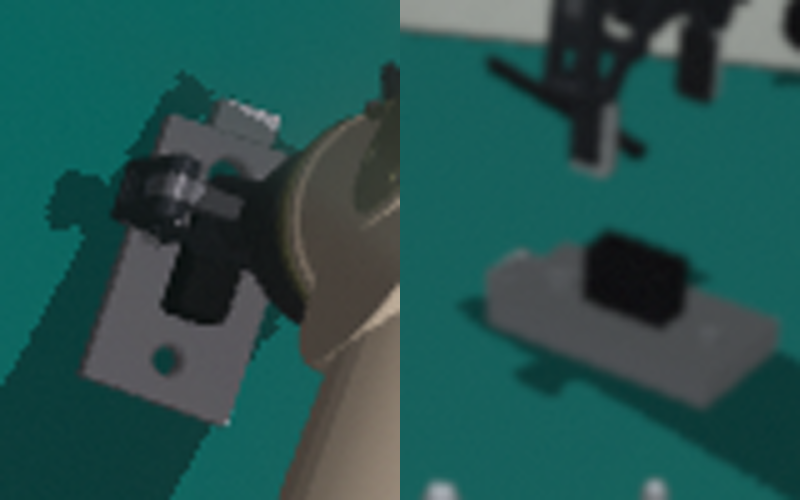

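```bash
python3 -m inch '[-1,0,0.025,0,0, -1,0,0.05,0,0, -1,0,0.07,0,0, -1,0,0.0795,0,0, -1,0,0.0795,0,0, 1,0,0.0795,0,0, 1,0,0.0795,0,0, 1,0,0.0795,0,0]' 90;  python3 -m inch '[1,0,0,0,0, 1,0,0,0,0, 1,0,0,0,0, 1,0,0,0,0, 1,0,0,0,0, 1,0,0,0,0, 1,0,0,0,0, 1,0,0,0,0]'; python3 -c "
from h import *
go(527.5,-51.2,130,.255+np.pi/2)"
```

```text
time_s: 13.55
tool_pos: [537.3, -287.2, 21.9]
eef_rot: [[0.363, 0.001, -0.932], [0.932, -0.0, 0.363], [0.0, -1.0, -0.001]]
contact_force: [0.3, 1.0, 0.3]
gripper_width: 0.378
time_s: 14.55
tool_pos: [537.5, -287.1, 22.1]
eef_rot: [[0.363, 0.001, -0.932], [0.932, 0.0, 0.363], [0.0, -1.0, -0.001]]
contact_force: [-0.6, 0.6, 5.0]
gripper_width: 0.266
t 14.55 tcp [ 537.5 -287.1   22.1] jaw 1.199 tilt [ 0.0003 -0.0008] F [-0.6  0.6  5. ] w 0.266 q7 1.8
shift m [ 0.2162 -0.1079  0.0949] spin -0.627
```

```bash
python3 -m inch '[1,0,-0.01,0,0, 1,0,-0.03,0,0, 1,0,-0.05,0,0, 1,0,-0.07,0,0, 1,0,-0.09,0,0, 1,0,-0.11,0,0, 1,0,-0.11,0,0, 1,0,-0.11,0,0]';  python3 -m inch '[1,0.03,0,0.013,-0.09, 1,0.06,0,0.026,-0.18, 1,0.09,0,0.039,-0.27, 1,0.12,0,0.053,-0.36, 1,0.15,0,0.066,-0.45, 1,0.18,0,0.079,-0.54, 1,0.205,0,0.09,-0.6, 1,0.2162,0,0.0949,-0.627]'; python3 -m inch '[1,0,0,0,0, 1,0,0,0,0, 1,0,0,0,0, 1,0,0,0,0, 1,0,0,0,0, 1,0,0,0,0, 1,0,0,0,0, 1,0,0,0,0]';python3 -c "
from h import *
go(527.5,-51.2,95,.255+np.pi/2)
s=snap('side',4);t=snap('top',4)
cv2.imwrite('pics/s7.png',s);cv2.imwrite('pics/t7.png',t)
cv2.imwrite('pics/m7.png',np.hstack([crop(t,260,170,80,110,5),crop(s,270,120,80,110,5)]))"
```

```text
time_s: 15.55
tool_pos: [536.7, -286.8, 130.8]
eef_rot: [[0.363, -0.001, -0.932], [0.932, 0.001, 0.363], [0.0, -1.0, 0.001]]
contact_force: [-0.6, -0.5, -3.9]
gripper_width: 0.265
time_s: 16.55
tool_pos: [527.2, -49.0, 131.5]
eef_rot: [[-0.256, 0.0, -0.967], [0.967, 0.0, -0.256], [0.0, -1.0, -0.0]]
contact_force: [-0.6, 0.3, -3.5]
gripper_width: 0.266
time_s: 17.55
tool_pos: [527.2, -51.2, 131.5]
eef_rot: [[-0.252, 0.0, -0.968], [0.968, 0.0, -0.252], [0.0, -1.0, -0.0]]
contact_force: [-0.6, -0.4, -3.4]
gripper_width: 0.263
t 17.55 tcp [527.2 -51.2 131.5] jaw 1.826 tilt [ 0.0001 -0.0001] F [-0.6 -0.4 -3.4] w 0.263 q7 1.88
shift m [-0.0001  0.0365 -0.0002] spin 0.0
```

View pics/m7.png

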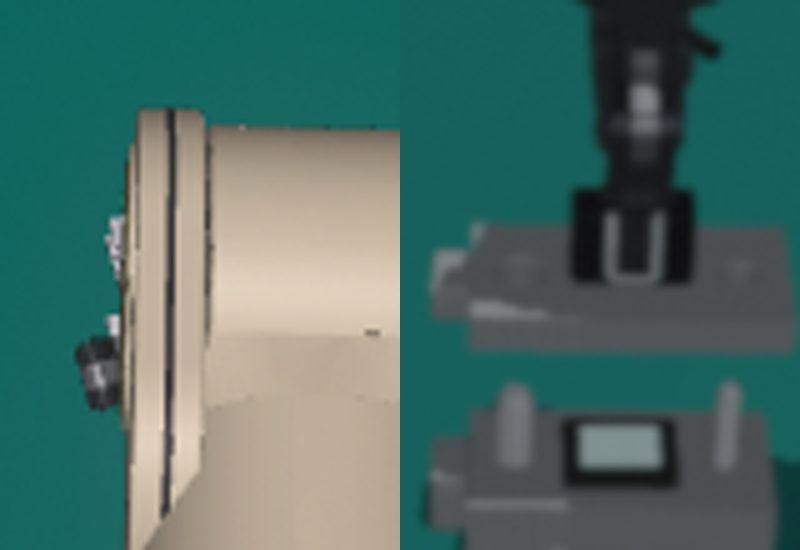

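Run:
```python
from h import *
def P(p,z0,q=(527.4,-51.2,.253)):
    c,s=np.cos(q[2]),np.sin(q[2]); w=[q[0]+c*p[0]-s*p[1],q[1]+s*p[0]+c*p[1],z0+p[2]]
    return proj('side',w)[0]
def m(u,v): return np.array([270+(u-400+.5)/5-.5,120+(v+.5)/5-.5])
for n,p,z0,uv in [('big',(45,0,16),109.5,(521,267)),('small',(-45,0,16),109.5,(739,268)),('corn',(-65,35,16),109.5,(797,322)),('corn+',(65,35,16),109.5,(470,318)),('cbot+',(65,35,0),109.5,(470,350)),('cbot-',(-65,35,0),109.5,(792,353)),
 ('fix tip',(45,0,65),0,(517,384)),('fix base',(45,0,30),0,(515,467)),('pin tip',(-45,0,69),0,(731,383)),('pin base',(-45,0,30),0,(727,467)),('lcorn-',(-65,35,30),0,(778,497)),('lcorn+',(65,35,30),0,(467,497))]:
    print(n,P(p,z0).round(1),m(*uv).round(1),'meas-pred',(m(*uv)-P(p,z0)).round(1))
print('d/dx,d/dy px per 10mm',P((0,0,16),109.5,(537.4,-51.2,0))-P((0,0,16),109.5,(527.4,-51.2,0)),P((0,0,16),109.5,(527.4,-41.2,0))-P((0,0,16),109.5,(527.4,-51.2,0)))
```

```text
big [293.4 172.9] [293.8 173. ] meas-pred [0.4 0.1]
small [337.4 173.6] [337.4 173.2] meas-pred [-0.  -0.4]
corn [348.5 183.2] [349. 184.] meas-pred [0.5 0.8]
corn+ [283.2 182.3] [283.6 183.2] meas-pred [0.4 0.9]
cbot+ [283.2 188.9] [283.6 189.6] meas-pred [0.4 0.7]
cbot- [347.9 189.9] [348.  190.2] meas-pred [0.1 0.3]
fix tip [293.  197.1] [293.  196.4] meas-pred [-0.  -0.7]
fix base [292.8 210.3] [292.6 213. ] meas-pred [-0.2  2.7]
pin tip [335.7 196.2] [335.8 196.2] meas-pred [0.1 0. ]
pin base [334.6 211. ] [335. 213.] meas-pred [0.4 2. ]
lcorn- [345.1 221.1] [345.2 219. ] meas-pred [ 0.1 -2.1]
lcorn+ [283.2 220.1] [283. 219.] meas-pred [-0.2 -1.1]
d/dx,d/dy px per 10mm [-4.75918964 -0.72754607] [-1.11726969  2.56232757]
```

```bash
python3 -m inch '[1,0,0.01,-0.0004,0, 1,0,0.02,-0.0004,0, 1,0,0.03,-0.0004,0, 1,0,0.036,-0.0004,0, 1,0,0.039,-0.0004,0, 1,0,0.042,-0.0004,0, 1,0,0.045,-0.0004,0, 1,0,0.045,-0.0004,0]'; python3 -c "
from h import *
go(527.5,-51.2,52,.255+np.pi/2);print(bot.get_state()['wrist_torque'])"
```

```text
time_s: 18.95
tool_pos: [527.5, -51.1, 86.4]
eef_rot: [[-0.252, -0.0, -0.968], [0.968, 0.0, -0.252], [0.0, -1.0, 0.0]]
contact_force: [-0.6, 0.1, -3.4]
gripper_width: 0.265
t 18.95 tcp [527.5 -51.1  86.4] jaw 1.826 tilt [0.0001 0.0001] F [-0.6  0.1 -3.4] w 0.265 q7 1.89
shift m [-0.0001  0.0344  0.    ] spin 0.0
[-0.03351951 -0.0044247  -0.035124  ]
```

```bash
python3 -m inch '[1,0,0.003,0,0, 1,0,0.006,0,0, 1,0,0.009,0,0, 1,0,0.012,0,0, 1,0,0.015,0,0, 1,0,0.018,0,0, 1,0,0.022,0,0, 1,0,0.022,0,0]'; python3 -c "
from h import *
go(527.5,-51.2,52,.255+np.pi/2);print(bot.get_state()['wrist_torque'])"
```

```text
time_s: 19.95
tool_pos: [527.3, -51.1, 64.1]
eef_rot: [[-0.252, -0.001, -0.968], [0.968, 0.0, -0.252], [0.0, -1.0, 0.001]]
contact_force: [-0.4, 0.5, -2.6]
gripper_width: 0.265
t 19.95 tcp [527.3 -51.1  64.1] jaw 1.826 tilt [0.0002 0.0006] F [-0.4  0.5 -2.6] w 0.265 q7 1.9
shift m [-0.0002  0.0121 -0.0001] spin 0.0
[ 0.00747118  0.02730794 -0.03568875]
```

Free running over both dowels. Next step: press onto the seal.

```bash
python3 -m inch '[1,0,0.003,0,0, 1,0,0.006,0,0, 1,0,0.008,0,0, 1,0,0.01,0,0, 1,0,0.011,0,0, 1,0,0.012,0,0, 1,0,0.012,0,0, 1,0,0.012,0,0]' 120; python3 -m inch '[1,0,0.0005,0,0, 1,0,0.001,0,0, 1,0,0.001,0,0, 1,0,0.001,0,0, 1,0,0.001,0,0, 1,0,0.001,0,0, 1,0,0.001,0,0, 1,0,0.001,0,0]'
```

```text
time_s: 20.95
tool_pos: [527.7, -51.0, 52.9]
eef_rot: [[-0.252, 0.0, -0.968], [0.968, 0.0, -0.252], [0.0, -1.0, -0.0]]
contact_force: [-3.7, 0.8, 6.2]
gripper_width: 0.261
time_s: 21.95
tool_pos: [527.7, -51.0, 52.2]
eef_rot: [[-0.252, 0.0, -0.968], [0.968, 0.0, -0.252], [0.0, -1.0, -0.0]]
contact_force: [-5.4, 0.5, 9.7]
gripper_width: 0.257
```

```bash
python3 -m inch '[1,0,0.001,0,0, 1,0,0.002,0,0, 1,0,0.002,0,0, 1,0,0.002,0,0, 1,0,0.002,0,0, 1,0,0.002,0,0, 1,0,0.002,0,0, 1,0,0.002,0,0]'; python3 -c "
from h import *
print(bot.get_state()['wrist_torque'])
s=snap('side')
cv2.imwrite('pics/m8.png',crop(s,265,150,100,90,7))"
```

```text
time_s: 22.95
tool_pos: [527.7, -51.1, 52.1]
eef_rot: [[-0.252, 0.0, -0.968], [0.968, 0.001, -0.252], [0.001, -1.0, -0.0]]
contact_force: [-17.0, 0.8, 35.3]
gripper_width: 0.259
[0.21005228 3.59431584 0.06488759]
```

View pics/m8.png

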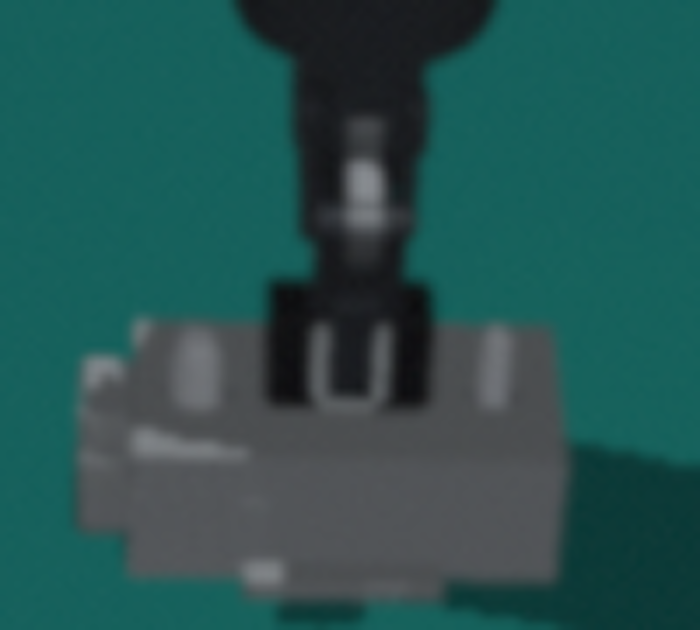

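```bash
python3 -m inch '[1,0,-0.0005,0,0, 1,0,-0.0008,0,0, 1,0,-0.0008,0,0, 1,0,-0.0008,0,0, 1,0,-0.0008,0,0, 1,0,-0.0008,0,0, 1,0,-0.0008,0,0, 1,0,-0.0008,0,0]'; python3 -m inch '[1,0,0,0,0, 1,0,0,0,0, 1,0,0,0,0, 1,0,0,0,0, 1,0,0,0,0, 1,0,0,0,0, 1,0,0,0,0, 1,0,0,0,0]'
```

```text
time_s: 24.0
tool_pos: [527.6, -51.1, 52.1]
eef_rot: [[-0.252, 0.0, -0.968], [0.968, 0.001, -0.252], [0.001, -1.0, -0.0]]
contact_force: [-12.1, 1.8, 24.9]
gripper_width: 0.258
time_s: 25.0
tool_pos: [527.7, -51.0, 52.1]
eef_rot: [[-0.252, 0.0, -0.968], [0.968, 0.001, -0.252], [0.001, -1.0, -0.0]]
contact_force: [-12.3, 1.5, 24.7]
gripper_width: 0.261
```

Stable, pressed flush against a hard stop with 25 N; the height does not change between 10 and 35 N.

```bash
python3 -c "
from h import *
print(bot.hand_in())"
```

```text
the job is handed in; nothing more can be done
None
```

I closed the mould and handed it in at about 25 s with the arm still holding it shut. No verdict was reported.

- **Dowel pin:** I took it from the rack's middle well. It slid into the empty hole without resistance and stopped on the bottom at about 7 N. Its tip then matched the height for "fully home" (69 mm) to within about 0.2 pixel in the side view.
- **Upper half:** I gripped it by the bar and turned it so its tab lies over the lower half's tab. It lowered over both dowels with no contact force, and both dowels show through the plate in the last picture.
- **Closing:** I pressed it down to a hard stop. The tool height stayed at 52.1–52.2 mm while the force rose from 10 to 35 N. That puts the plate's underside at about 30 mm, level with the lower half's top face. I handed in holding about 25 N downward and a 120 N grip.

**Not perfect or not checked:**
- About 12 N of sideways force (along x) remained while pressing, with no visible shift or tilt.
- In the side picture before closing, the dowel bases and lower-half corners disagreed with the model by up to 2.7 pixels. I put this down to coarse picking, since tips and holes agreed to within 0.7 pixel.
- I did not measure the other items again at the end. No unexpected contact forces showed up in the readings taken after each move.

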